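# Start up the honing machine in the right order

## Task

Start up the carver's honing machine with closed fingertips: first push the raised, ridged end of the dust extractor's rocker fully down, then press the square spindle-lock key on the machine's control pad fully home (it stays in), and last press the small round start button right in, keep it in for two to three seconds and let it come back up. Do not press a control before its turn and never press the wide mushroom stop; do not pick up or shift any of the tools and other loose things lying about.

Things in the scene. Friction and masses are not known exactly. Their poses are not given: they have to be found in the camera images.
- extractor_box: dust extractor's switch box: fixed grey box, 150 (x) x 120 (y) x 60 mm high, carrying one broad black rocker, 66 (x) x 34 (y) x 12 mm, pivoted 75 mm above the bench at box x = 0, y = -22 mm, between strips 8 mm high. Origin: centre of its underside; x runs away from the robot at yaw 0
- rocker_ridge (a point): where to push: top middle of the raised cross ridge (6 x 30 mm, along box y) on the rocker's far (box +x) end, 22 mm from the pivot. It moves with the rocker: about 90 mm above the bench at the start, about 80 mm (and 4 mm farther along box x) when fully down
- rocker (a joint): rocker angle, rad: 0 = ridged end fully up (off), 0.44 = ridged end fully down (on). Stiff: about 3 N at the ridge moves it and it stays where it is left, without snapping
- machine_pad: honing machine's control pad: fixed aluminium box, 110 (x) x 210 (y) x 60 mm high, with three black controls in a row along its y: square key at y = +68 mm, small round start button at 0, wide mushroom stop at -68 mm. Origin: centre of its underside; x runs away from the robot at yaw 0
- lock_key_top (a point): middle of the top of the square spindle-lock key, 28 x 28 mm, standing 14 mm over the pad's deck (74 mm above the bench) when out; a collar round it is 3 mm high. Moves with the key
- lock_key (a joint): how far the square key is pushed in, m: 0 out, 0.007 fully home. About 3 N moves it; it stays where it is left
- start_top (a point): middle of the top of the small round start button, 26 mm across, standing 14 mm over the deck (74 mm above the bench) when up. Moves with the button
- start (a joint): how far the start button is pressed, m: 0 up, 0.006 fully in. A spring brings it back: 1.3 N at first, 5.2 N fully in
- stop_top (a point): middle of the top of the mushroom stop button, 42 mm across, standing 30 mm over the deck (90 mm above the bench)
- stop (a joint): how far the mushroom stop is pressed, m: 0 up, 0.006 fully in; springs back
- chisel: bystander: flat chisel lying on the bench roughly along x between the two control boxes, 230 x 24 x 22 mm, pale wooden handle; origin on the bench under its middle
- gouge: bystander: dark-handled gouge lying at the left of the bench, 260 x 24 x 22 mm; origin under its middle
- compound_bar: bystander: pale bar of honing compound, 60 x 22 x 18 mm, lying loose on the extractor box's deck, about 65 mm to the left (box +y) of the rocker's middle; origin under its middle
- mallet: bystander: round wooden carver's mallet standing on its head, 80 mm across, 140 mm tall, at the back left; origin under its middle
- stone: bystander: sharpening stone in a wooden tray, 90 x 210 x 30 mm, near the robot on the right; origin under its middle
- blank: bystander: notched pale wooden blank, 65 x 340 x 50 mm, lying at the back; origin under its middle
- brush_pot: bystander: white pot with brushes, 72 mm across, pot 75 mm and brushes 130 mm tall, at the back right; origin under its middle
- square: bystander: small try square lying flat near the robot on the left, about 140 x 90 x 14 mm; origin under the middle of its wooden stock

How it is judged:
On the way, in this order (a step that is already met when the one before it is completed fails the run):
1. the extractor's rocker is fully over to its ridged end (0.36 of 0.44 rad) (value of joint rocker above 0.36 rad), for 0.1 s.
2. the square lock key is home (5.5 of 7 mm) (value of joint lock_key above 0.0055 m and value of joint rocker above 0.36 rad), for 0.1 s.
3. the start button is kept in (over 4 of 6 mm) for 1.5 s (all of step 2 and value of joint start above 0.004 m), for 1.5 s.
At the end, for the whole second after the job is handed in: The rocker's ridged end is down (over 0.36 rad), the square key is home (over 5.5 mm), the start button is back up (under 1.5 mm) after having been kept in for 1.5 s, the mushroom stop is up (under 1.5 mm), and every loose thing is within 20 mm of where it was (all of step 2 and value of joint each of start, stop below 0.0015 m and distance of each of chisel, gouge, compound_bar, mallet, stone, blank, brush_pot, square from where it was at the start of the episode below 0.02 m); the robot touches nothing.
It fails at once if the square key is pressed before the rocker is over (value of joint lock_key above 0.003 m and value of joint rocker below 0.3 rad).
It fails at once if the start button is pressed before the rocker is over and the key is home (value of joint start above 0.002 m and (value of joint lock_key below 0.004 m or value of joint rocker below 0.3 rad)).
It fails at once if the mushroom stop is pressed (value of joint stop above 0.002 m).
It fails at once if a loose thing is lifted, carried or shifted by more than 20 mm (distance of any of chisel, gouge, compound_bar, mallet, stone, blank, brush_pot, square from where it was at the start of the episode above 0.02 m).
It also fails if it takes over 48 s, if anything falls off the work surface, if the arm or the gripper's body presses on something with over 40 N, if the wrist force passes 120 N, or if a joint passes its speed limit or range.

## Robot

A 6-joint arm with a two-finger parallel gripper is mounted at the origin on the work surface. World frame = base frame: x ahead of the robot, y to its left, z up, the work surface at z = 0. Lengths are in m, angles in rad, forces in N, time in s.
With the tool pointing down it reaches from about 0.3 to 0.775 m from the base axis. Payload 14.6 kg.
Tool frame: the origin (TCP) lies between the finger pads; the fingertips stand 19 mm ahead of it and the grasp point (between the pads) is the TCP (tip_extent is the z of the fingertips in the tool frame, in m); z points along the fingers, y is the direction in which the jaws open and shut (so a half turn about z gives the same grasp; the last joint's range is limited). The gripper opens to 85 mm and grips with 20 to 120 N. Pads are 22 mm wide; open, the fingers measure 114 mm over their backs; the gripper's body (76 mm by 85 mm) begins 54 mm behind the grasp point. The pads swing forward as they close: fully open they stand 13 mm farther back than shut.
Start: joints at [1.281, 0.3, 1.521, -0, 1.321, -0.067], TCP at [0.122, 0.536, 0.25] pointing down, gripper open.
Joint ranges: [-3.03, 3.03], [-0.79, 2.21], [0.23, 2.52], [-1.04, 4.18], [0, 3.07], [-2.55, 2.55]. Speed limits (rad/s): [2.22, 2.22, 2.57, 3.14, 3.14, 3.14].

## Interface

Orientations are given as a unit quaternion [x, y, z, w].
In Python, from plant import get_state, get_image, get_calibration, job_done, tip_extent gives the robot as it stands.
- The arm moves only by the tool jog_arm, never from a script. Its argument "series" is a list that holds one entry, the list of rows, each a list of 7 numbers: the shift along the tool's x, y, z in cm, then the turn, a rotation vector about the tool's x, y, z in rad, then the opening, from 0 (shut) to 1 (fully open). In form: [[[dx, dy, dz, rx, ry, rz, claw], ...]]. A call has 1 to 10 rows; each row is the pose to reach, as a shift and turn from the pose measured when the call began, along the tool's axes at that moment; what a row does not reach only later rows make up. A row lasts 1/10 s, in which the tool goes at most 50 mm and 8.59 degrees, less where a joint would pass 70% of its speed; a pose out of reach is approached as far as the arm can. A call with a gripper value outside its range is refused whole. The fingers move at their own pace and stop on an object; "squeeze" is the grip in N (left out, the last holds). Time passes only in rows, so rows that repeat a pose let the fingers close. It gives the time, the measured TCP pose, the force and the opening at its end, in the units of the state.
- get_state(): the state, without advancing time (a new reading comes with each control period).
- get_image(name): name is "side" or "top" or "wrist"; returns the picture (384x512x3 uint8, red, green, blue); there is no depth.
- get_calibration(name): a dict with "mtx" (3x3 intrinsics, pixels), "R" (3x3) and "t" (3): a world point X has camera coordinates R X + t. Camera axes: x right, y down, z forward; pixel columns grow to the right and rows downward; lengths in m; the calibration is good to about 2 mm. A picture is of the moment at which its call begins: read the wrist's pose just before it. get_calibration takes no time and is no camera call; for the wrist camera it gives the pose at the moment of the call.
- job_done(): hands the job in, once; it reports no verdict.
The state is a dict: "t": time; "joint_positions": joint angles; "dq": joint speeds; "joint_efforts": joint torques, N m; "eef_pos": TCP position; "tcp_rot": TCP orientation; "wrist_force": force on the tool from outside, world axes, zero at the start; "wrist_torque": the same for the moment, N m; "gripper_width": finger opening in m.
Only numpy, scipy, OpenCV 4.12 (cv2) and the standard library are available. Lean on these libraries where they do the work, as an engineer would, in place of code of your own. Each camera call takes 0.05 s, during which the arm holds its last target.

## Working session

There is one attempt and no reset: what is moved stays moved. The work goes in short steps, Python scripts to look and compute and a tool call to move; the robot and the scene stay as the last step left them, time stands still between calls to the robot, and variables do not carry over. Pictures are saved under pics/ and viewed, and the job is handed in when it is done.

Besides the shell and the picture viewer there is one more tool, called after "Emit:" by a JSON object that holds its "op" and its "data", one argument or row to a line. jog_arm: Moves the arm, as the interface text tells. Its arguments: {"type":"object","properties":{"series":{"type":"array"},"squeeze":{"type":"number"}},"required":["series"]}

```bash
mkdir -p pics; ls; python3 - <<'E'
from plant import *
import cv2
s=get_state();print(s['t'],s['eef_pos'],s['tcp_rot'],s['gripper_width'],tip_extent)
for n in ['top','side']:
    cv2.imwrite(f'pics/{n}0.png',cv2.cvtColor(get_image(n),cv2.COLOR_RGB2BGR))
    c=get_calibration(n);print(n,c)
E
```

```text
pics
0.0 [0.12145325 0.5362036  0.24972525] [ 1.11171386e-01  9.93801082e-01 -5.64412876e-04 -1.17675703e-04] 0.08550497061715813 0.019
top {'mtx': array([[416.28862612,   0.        , 251.51535098],
       [  0.        , 416.28862612, 194.02201741],
       [  0.        ,   0.        ,   1.        ]]), 'R': array([[-0.0272519 , -0.99962001, -0.00414408],
       [-0.99758479,  0.02746091, -0.06380041],
       [ 0.06388997,  0.00239539, -0.99795407]]), 't': array([0.10967263, 0.54122558, 1.1687263 ])}
side {'mtx': array([[362.19724841,   0.        , 258.97384424],
       [  0.        , 362.19724841, 193.9705349 ],
       [  0.        ,   0.        ,   1.        ]]), 'R': array([[ 0.90359777, -0.42782706, -0.02179628],
       [-0.30493752, -0.60664427, -0.73416336],
       [ 0.30087236,  0.67003488, -0.67862293]]), 't': array([-0.46751215,  0.29061946,  0.91811089])}
```

View pics/top0.png

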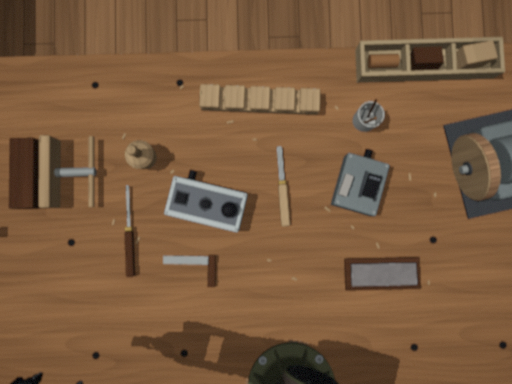

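View pics/side0.png

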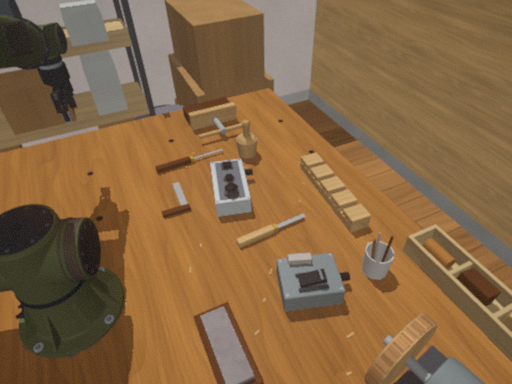

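```bash
python3 - <<'E'
import cv2,numpy as np
a=cv2.imread('pics/top0.png');b=cv2.imread('pics/side0.png')
r=lambda im,x,y,w,h,k:cv2.resize(im[y:y+h,x:x+w],None,fx=k,fy=k,interpolation=cv2.INTER_CUBIC)
cv2.imwrite('pics/c1.png',np.vstack([r(a,155,160,100,75,4),r(b,200,150,100,75,4)]).astype('u1'))
cv2.imwrite('pics/c2.png',np.vstack([r(a,310,140,100,75,4),r(b,265,240,100,75,4)]))
E
```

```text
(no output)
```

View pics/c1.png

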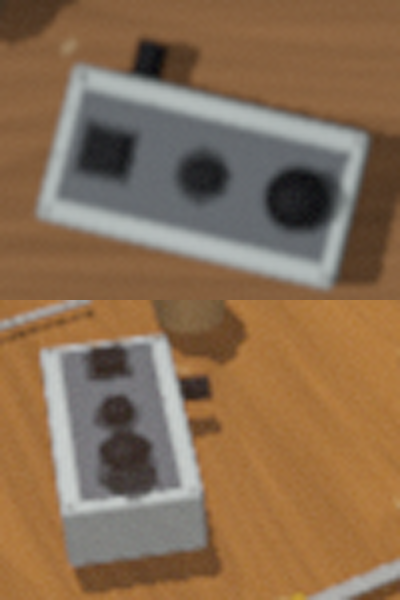

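View pics/c2.png

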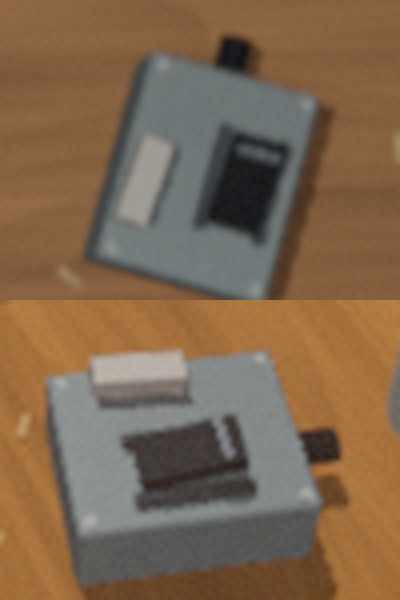

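```bash
cat > fit.py <<'E'
import numpy as np,cv2
from scipy.optimize import least_squares
from scipy.spatial.transform import Rotation as Ro
from plant import *
def proj(c,P):
    return cv2.projectPoints(np.asarray(P,float),cv2.Rodrigues(c['R'])[0],c['t'],c['mtx'],None)[0][:,0]
def un(p,off): return (np.array(p)+.5)/4-.5+off
C={n:get_calibration(n) for n in('top','side')}
def corners(dx,dy): return [[dx,dy,.06],[dx,-dy,.06],[-dx,-dy,.06],[-dx,dy,.06]]  # FL FR NR NL
def fit(name,model,obs):
    def w(q,M):
        M=np.array(M);c,s=np.cos(q[2]),np.sin(q[2])
        return np.c_[q[0]+c*M[:,0]-s*M[:,1],q[1]+s*M[:,0]+c*M[:,1],M[:,2]]
    for cams in (['top'],['side'],['top','side']):
        f=lambda q:np.concatenate([(proj(C[n],w(q,model))-obs[n]).ravel() for n in cams])
        r=least_squares(f,[.5,0,0],loss='soft_l1')
        print(name,cams,r.x.round(4),'rms',np.sqrt((f(r.x)**2).mean()).round(2))
    print(f(r.x).reshape(-1,2).round(1).tolist());print(w(r.x,model)[4:].round(4))
    return r.x
if __name__=='__main__':
    fit('pad',corners(.055,.105)+[[0,.068,.074],[0,0,.074],[0,-.068,.09]],{
     'top':un([(78,66),(368,134),(330,287),(38,216),(106,151),(203,176),(298,199)],(155,160)),
     'side':un([(163,37),(203,188),(68,210),(42,49),(108,55),(118,105),(125,147)],(200,150))})
    fit('box',corners(.075,.06)+[[.022,-.022,.09]],{
     'top':un([(150,52),(318,98),(268,298),(98,258),(262,154)],(310,140)),
     'side':un([(270,52),(322,203),(80,235),(48,82),(226,137)],(265,240))})
E
python3 fit.py
```

```text
pad ['top'] [ 0.5185  0.2211 -0.2662] rms 0.55
pad ['side'] [ 0.5186  0.227  -0.2551] rms 0.76
pad ['top', 'side'] [ 0.5181  0.2225 -0.2625] rms 0.88
[[-1.1, -0.7], [0.5, 0.0], [0.6, 0.9], [-0.9, 0.7], [-0.8, 0.3], [-0.8, -0.1], [-0.5, -0.2], [1.3, -0.3], [1.1, 2.5], [-0.8, 2.0], [0.1, 0.7], [0.3, 0.4], [0.2, 0.6], [0.7, 0.0]]
[[0.5358 0.2881 0.074 ]
 [0.5181 0.2225 0.074 ]
 [0.5005 0.1568 0.09  ]]
box ['top'] [ 0.5604 -0.2092 -0.2888] rms 0.78
box ['side'] [ 0.5608 -0.2071 -0.3129] rms 0.75
box ['top', 'side'] [ 0.5602 -0.2084 -0.2985] rms 0.85
[[0.3, -0.4], [0.4, -0.3], [-0.7, 2.2], [-0.7, 0.4], [-0.6, -0.7], [-0.4, -0.5], [1.1, 1.0], [0.2, 1.8], [-0.8, -0.7], [0.5, 0.0]]
[[ 0.5748 -0.2359  0.09  ]]
```

```bash
cat > d.py <<'E'
import sys,numpy as np
from plant import *
from scipy.spatial.transform import Rotation as Ro
def delta(T):
    s=get_state();R=Ro.from_quat(s['tcp_rot'])
    print('t',round(s['t'],2),'pos',np.round(s['eef_pos'],4),'F',np.round(s['wrist_force'],1),'w',round(s['gripper_width'],4),'shift cm',np.round(R.inv().apply(np.array(T)-s['eef_pos'])*100,2),'toolx',R.as_matrix()[:,0].round(3))
if __name__=='__main__': delta([float(v) for v in sys.argv[1:4]])
E
python3 d.py .5767 -.2365 .2
```

```text
t 0.1 pos [0.1215 0.5362 0.2498] F [ 0.7 -0.8  0.1] w 0.0857 shift cm [-61.47 -65.3    5.04] toolx [-0.975  0.221  0.   ]
```

Emit:
{"op": "jog_arm", "data": {
  "series": [
    [[-30,-32,0,0,0,0,0],[-30,-32,0,0,0,0,0],[-30,-32,0,0,0,0,0],[-30,-32,0,0,0,0,0],[-30,-32,0,0,0,0,0],[-30,-32,0,0,0,0,0],[-30,-32,0,0,0,0,0],[-30,-32,0,0,0,0,0],[-30,-32,0,0,0,0,0],[-30,-32,0,0,0,0,0]]
  ],
  "squeeze": 40
}}

```text
t: 1.1
eef_pos: [0.3448, 0.1548, 0.25]
tcp_rot: [0.114, 0.994, -0.001, -0.0]
wrist_force: [-0.9, 0.1, 0.1]
gripper_width: -0.0002
```

```bash
python3 d.py .5767 -.2365 .2
```

```text
t 1.1 pos [0.3448 0.1548 0.25  ] F [-0.9  0.1  0.1] w -0.0002 shift cm [-31.43 -32.87   5.05] toolx [-0.974  0.226 -0.   ]
```

Emit:
{"op": "jog_arm", "data": {
  "series": [
    [[-31.4,-32.9,5,0,0,0,0],[-31.4,-32.9,5,0,0,0,0],[-31.4,-32.9,5,0,0,0,0],[-31.4,-32.9,5,0,0,0,0],[-31.4,-32.9,5,0,0,0,0],[-31.4,-32.9,5,0,0,0,0],[-31.4,-32.9,5,0,0,0,0],[-31.4,-32.9,5,0,0,0,0],[-31.4,-32.9,5,0,0,0,0],[-31.4,-32.9,5,0,0,0,0]]
  ]
}}

```text
t: 2.1
eef_pos: [0.5773, -0.2395, 0.1984]
tcp_rot: [0.115, 0.993, -0.001, -0.001]
wrist_force: [-0.2, 1.2, -0.2]
gripper_width: -0.0002
```

```bash
python3 d.py .5767 -.2365 .125; python3 - <<'E'
from plant import *
import cv2,numpy as np
from fit import proj
c=get_calibration('wrist');im=cv2.cvtColor(get_image('wrist'),cv2.COLOR_RGB2BGR)
p=proj(c,[[.5767,-.2365,.085],[.5729,-.2353,.09]]);print(p)
cv2.imwrite('pics/w1.png',im)
E
```

```text
t 2.1 pos [ 0.5773 -0.2395  0.1984] F [-0.2  1.2 -0.2] w -0.0002 shift cm [0.11 0.28 7.34] toolx [-0.974  0.228  0.002]
[[262.70768716 193.51720843]
 [263.18162613 190.44808724]]
```

View pics/w1.png

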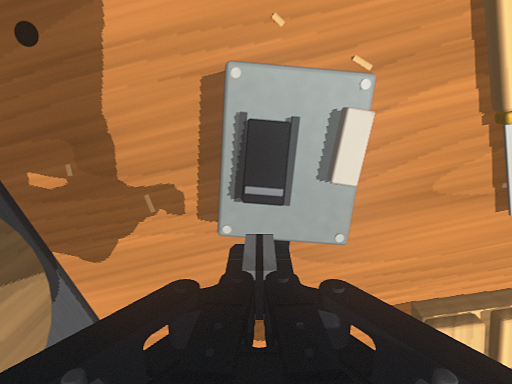

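The wrist picture shows the light ridge strip at about (263, 191); my estimate projects to (263, 190), so they agree. Going down.

Emit:
{"op": "jog_arm", "data": {
  "series": [
    [[0.1,0.3,4,0,0,0,0],[0.1,0.3,7.3,0,0,0,0],[0.1,0.3,7.3,0,0,0,0],[0.1,0.3,7.3,0,0,0,0]]
  ]
}}

```text
t: 2.55
eef_pos: [0.577, -0.2347, 0.1267]
tcp_rot: [0.114, 0.993, -0.0, -0.001]
wrist_force: [0.5, 0.7, 1.2]
gripper_width: 0.0003
```

```bash
python3 d.py .5767 -.2365 .0985
```

```text
t 2.55 pos [ 0.577  -0.2347  0.1267] F [0.5 0.7 1.2] w 0.0003 shift cm [-0.02 -0.18  2.82] toolx [-0.974  0.227  0.002]
```

Emit:
{"op": "jog_arm", "data": {
  "series": [
    [[0,-0.2,1.2,0,0,0,0],[0,-0.2,1.5,0,0,0,0],[0,-0.2,1.8,0,0,0,0],[0,-0.2,2.1,0,0,0,0],[0,-0.2,2.4,0,0,0,0],[0,-0.2,2.6,0,0,0,0],[0,-0.2,2.8,0,0,0,0],[0,-0.2,2.8,0,0,0,0]]
  ]
}}

```text
t: 3.35
eef_pos: [0.5769, -0.2369, 0.0993]
tcp_rot: [0.114, 0.993, -0.001, -0.0]
wrist_force: [1.8, -0.5, 5.5]
gripper_width: 0.0001
```

```bash
python3 d.py .5767 -.2365 .0985
```

```text
t 3.35 pos [ 0.5769 -0.2369  0.0993] F [ 1.8 -0.5  5.5] w 0.0001 shift cm [0.02 0.04 0.08] toolx [-0.974  0.227  0.   ]
```

Emit:
{"op": "jog_arm", "data": {
  "series": [
    [[0,0,0.2,0,0,0,0],[0,0,0.3,0,0,0,0],[0,0,0.3,0,0,0,0]]
  ]
}}

```text
t: 3.65
eef_pos: [0.5772, -0.237, 0.0985]
tcp_rot: [0.114, 0.993, -0.001, 0.0]
wrist_force: [-7.5, 3.8, 23.7]
gripper_width: -0.0006
```

Emit:
{"op": "jog_arm", "data": {
  "series": [
    [[0,0,-3,0,0,0,0],[0,0,-8,0,0,0,0],[0,0,-10,0,0,0,0],[0,0,-10,0,0,0,0]]
  ]
}}

```text
t: 4.05
eef_pos: [0.5777, -0.2371, 0.2016]
tcp_rot: [0.114, 0.993, -0.002, 0.002]
wrist_force: [0.5, -0.5, -0.6]
gripper_width: -0.0001
```

```bash
python3 d.py .5358 .2881 .2; python3 - <<'E'
from plant import *
import cv2,numpy as np
im=cv2.cvtColor(get_image('wrist'),cv2.COLOR_RGB2BGR)
im2=cv2.cvtColor(get_image('side'),cv2.COLOR_RGB2BGR)
cv2.imwrite('pics/w2.png',np.hstack([cv2.resize(im[40:280,180:420],(400,400)),cv2.resize(im2[240:315,265:365],(400,400))]))
E
```

```text
t 4.05 pos [ 0.5777 -0.2371  0.2016] F [ 0.5 -0.5 -0.6] w -0.0001 shift cm [16.   50.2  -0.06] toolx [-0.974  0.227 -0.005]
```

View pics/w2.png

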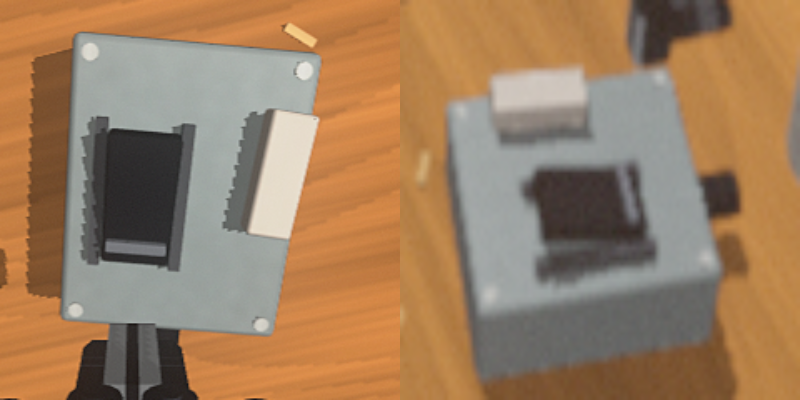

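The side crop shows the ridge end down and the near end raised, and the bar has not moved. Next is the key.

Emit:
{"op": "jog_arm", "data": {
  "series": [
    [[8,25,0,0,0,0,0],[8,25,0,0,0,0,0],[8,25,0,0,0,0,0],[8,25,0,0,0,0,0],[16,50.2,0,0,0,0,0],[16,50.2,0,0,0,0,0],[16,50.2,0,0,0,0,0],[16,50.2,0,0,0,0,0],[16,50.2,0,0,0,0,0],[16,50.2,0,0,0,0,0]]
  ]
}}

```text
t: 5.15
eef_pos: [0.5356, 0.2632, 0.1947]
tcp_rot: [0.114, 0.993, -0.002, -0.002]
wrist_force: [1.6, -2.1, -0.6]
gripper_width: 0.0002
```

Emit:
{"op": "jog_arm", "data": {
  "series": [
    [[0,0,0,0,0,0,0],[0,0,0,0,0,0,0]]
  ]
}}

```text
t: 5.35
eef_pos: [0.5345, 0.2638, 0.1923]
tcp_rot: [0.113, 0.994, -0.003, -0.004]
wrist_force: [-0.6, -1.1, -0.2]
gripper_width: -0.0003
```

```bash
python3 d.py .5358 .2881 .11; python3 - <<'E'
from plant import *
import cv2,numpy as np
from fit import proj
c=get_calibration('wrist');im=cv2.cvtColor(get_image('wrist'),cv2.COLOR_RGB2BGR)
p=proj(c,[[.5358,.2881,.074],[.5181,.2225,.074],[.5005,.1568,.09]]);print(p)
cv2.imwrite('pics/w3.png',im)
E
```

```text
t 5.35 pos [0.5345 0.2638 0.1923] F [-0.6 -1.1 -0.2] w -0.0003 shift cm [0.37 2.44 8.22] toolx [-0.974  0.225  0.007]
[[289.90040304 188.91482762]
 [204.74133373 185.87765145]
 [110.06040139 188.39853686]]
```

View pics/w3.png

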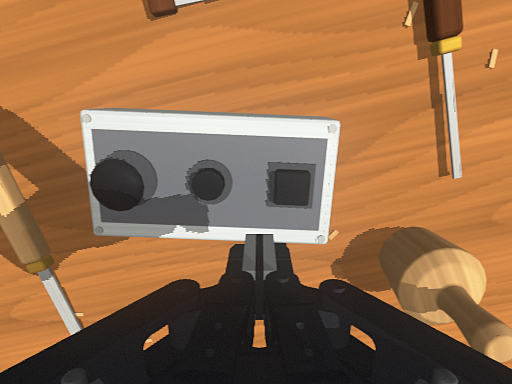

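```bash
python3 - <<'E'
from plant import *
import numpy as np
c=get_calibration('wrist');K=np.linalg.inv(c['mtx']);o=-c['R'].T@c['t']
for p,z in [((292.5,187.5),.074),((209,184),.074),((117,185),.09)]:
    d=c['R'].T@K@np.array([*p,1]);print((o+d*(z-o[2])/d[2]).round(4))
E
python3 d.py .5345 .290 .11
```

```text
[0.5359 0.2894 0.074 ]
[0.5181 0.2251 0.074 ]
[0.4997 0.1616 0.09  ]
t 5.4 pos [0.5351 0.2628 0.1929] F [-0.2 -0.4 -0.3] w -0.0 shift cm [0.62 2.69 8.28] toolx [-0.974  0.227  0.006]
```

Emit:
{"op": "jog_arm", "data": {
  "series": [
    [[0.5,2.6,2,0,0,0,0],[0.5,2.6,5,0,0,0,0],[0.5,2.6,8,0,0,0,0],[0.5,2.6,8,0,0,0,0],[0.5,2.6,8,0,0,0,0]]
  ]
}}

```text
t: 5.9
eef_pos: [0.5359, 0.2878, 0.1132]
tcp_rot: [0.115, 0.993, -0.003, -0.004]
wrist_force: [0.2, 0.2, 0.3]
gripper_width: 0.0001
```

```bash
python3 d.py .5355 .289 .086
```

```text
t 5.9 pos [0.5359 0.2878 0.1132] F [0.2 0.2 0.3] w 0.0001 shift cm [0.05 0.12 2.72] toolx [-0.974  0.228  0.007]
```

Emit:
{"op": "jog_arm", "data": {
  "series": [
    [[0.05,0.1,1.5,0,0,0,0],[0.05,0.1,1.8,0,0,0,0],[0.05,0.1,2.1,0,0,0,0],[0.05,0.1,2.3,0,0,0,0],[0.05,0.1,2.5,0,0,0,0],[0.05,0.1,2.7,0,0,0,0],[0.05,0.1,2.8,0,0,0,0]]
  ]
}}

```text
t: 6.6
eef_pos: [0.5357, 0.2888, 0.086]
tcp_rot: [0.115, 0.993, -0.003, -0.003]
wrist_force: [-5.6, -3.8, 17.1]
gripper_width: 0.0
```

Emit:
{"op": "jog_arm", "data": {
  "series": [
    [[0,0,0.2,0,0,0,0],[0,0,0.2,0,0,0,0]]
  ]
}}

```text
t: 6.8
eef_pos: [0.5357, 0.2889, 0.0859]
tcp_rot: [0.115, 0.993, -0.003, -0.003]
wrist_force: [-10.8, -6.7, 21.8]
gripper_width: -0.0003
```

Hard stop at TCP z = 0.086, so the fingertips are at 67 mm, which matches the key fully home. Lifting and moving to the start button.

Emit:
{"op": "jog_arm", "data": {
  "series": [
    [[0,0,-2,0,0,0,0],[0,0,-5,0,0,0,0],[0,0,-7,0,0,0,0],[0,0,-7,0,0,0,0]]
  ]
}}

```text
t: 7.2
eef_pos: [0.5372, 0.2898, 0.1588]
tcp_rot: [0.115, 0.993, -0.001, -0.001]
wrist_force: [1.4, 0.2, -0.2]
gripper_width: 0.0002
```

```bash
python3 d.py .5178 .2245 .155; python3 - <<'E'
from plant import *
import cv2,numpy as np
im=cv2.cvtColor(get_image('wrist'),cv2.COLOR_RGB2BGR)
cv2.imwrite('pics/w4.png',im)
E
```

```text
t 7.2 pos [0.5372 0.2898 0.1588] F [ 1.4  0.2 -0.2] w 0.0002 shift cm [ 0.4 -6.8  0.4] toolx [-0.974  0.228  0.002]
```

View pics/w4.png

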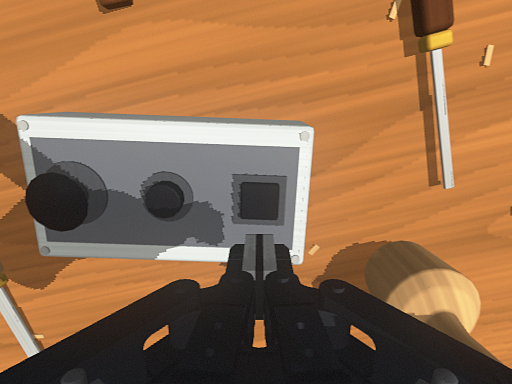

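The key at (260, 201) now sits low in its collar; start is at (164, 199) and still up.

Emit:
{"op": "jog_arm", "data": {
  "series": [
    [[0.4,-4,0,0,0,0,0],[0.4,-6.8,0.4,0,0,0,0],[0.4,-6.8,2.5,0,0,0,0],[0.4,-6.8,4.5,0,0,0,0],[0.4,-6.8,4.5,0,0,0,0],[0.4,-6.8,4.5,0,0,0,0]]
  ]
}}

```text
t: 7.85
eef_pos: [0.5167, 0.2241, 0.1116]
tcp_rot: [0.115, 0.993, -0.002, -0.003]
wrist_force: [-0.2, 0.2, 0.2]
gripper_width: 0.0002
```

```bash
python3 d.py .5178 .2245 .087
```

```text
t 7.85 pos [0.5167 0.2241 0.1116] F [-0.2  0.2  0.2] w 0.0002 shift cm [-0.11  0.08  2.46] toolx [-0.974  0.228  0.005]
```

Emit:
{"op": "jog_arm", "data": {
  "series": [
    [[-0.1,0.1,1.5,0,0,0,0],[-0.1,0.1,1.9,0,0,0,0],[-0.1,0.1,2.2,0,0,0,0],[-0.1,0.1,2.4,0,0,0,0],[-0.1,0.1,2.6,0,0,0,0],[-0.1,0.1,2.6,0,0,0,0]]
  ]
}}

```text
t: 8.45
eef_pos: [0.5177, 0.2249, 0.0869]
tcp_rot: [0.114, 0.993, -0.002, -0.003]
wrist_force: [-8.4, -1.5, 14.5]
gripper_width: -0.0001
```

Emit:
{"op": "jog_arm", "data": {
  "series": [
    [[0,0,0.1,0,0,0,0],[0,0,0.1,0,0,0,0],[0,0,0.1,0,0,0,0],[0,0,0.1,0,0,0,0],[0,0,0.1,0,0,0,0],[0,0,0.1,0,0,0,0],[0,0,0.1,0,0,0,0],[0,0,0.1,0,0,0,0],[0,0,0.1,0,0,0,0],[0,0,0.1,0,0,0,0]]
  ]
}}

```text
t: 9.45
eef_pos: [0.5177, 0.2249, 0.0869]
tcp_rot: [0.114, 0.993, -0.002, -0.003]
wrist_force: [-7.2, -3.0, 13.4]
gripper_width: 0.0
```

Emit:
{"op": "jog_arm", "data": {
  "series": [
    [[0,0,0.1,0,0,0,0],[0,0,0.1,0,0,0,0],[0,0,0.1,0,0,0,0],[0,0,0.1,0,0,0,0],[0,0,0.1,0,0,0,0],[0,0,0.1,0,0,0,0],[0,0,0.1,0,0,0,0],[0,0,0.1,0,0,0,0],[0,0,0.1,0,0,0,0],[0,0,0.1,0,0,0,0]]
  ]
}}

```text
t: 10.45
eef_pos: [0.5177, 0.2249, 0.0869]
tcp_rot: [0.114, 0.993, -0.002, -0.002]
wrist_force: [-6.7, -2.1, 12.2]
gripper_width: -0.0001
```

Emit:
{"op": "jog_arm", "data": {
  "series": [
    [[0,0,0.1,0,0,0,0],[0,0,0.1,0,0,0,0],[0,0,-2,0,0,0,0],[0,0,-6,0,0,0,0],[0,0,-10,0,0,0,0],[0,0,-12,0,0,0,0],[0,0,-12,0,0,0,0]]
  ]
}}

```text
t: 11.15
eef_pos: [0.5193, 0.2256, 0.2103]
tcp_rot: [0.114, 0.993, -0.001, 0.0]
wrist_force: [-0.2, -0.4, -0.5]
gripper_width: 0.0
```

```bash
python3 d.py .5178 .2245 .2; python3 - <<'E'
from plant import *
import cv2,numpy as np
ims=[cv2.cvtColor(get_image(n),cv2.COLOR_RGB2BGR) for n in('wrist','side','top')]
cv2.imwrite('pics/w5.png',cv2.resize(np.hstack(ims[:2]),(800,300)));cv2.imwrite('pics/t5.png',ims[2])
E
```

```text
t 11.15 pos [0.5193 0.2256 0.2103] F [-0.2 -0.4 -0.5] w 0.0 shift cm [ 0.12 -0.14  1.03] toolx [-0.974  0.227 -0.001]
```

View pics/w5.png

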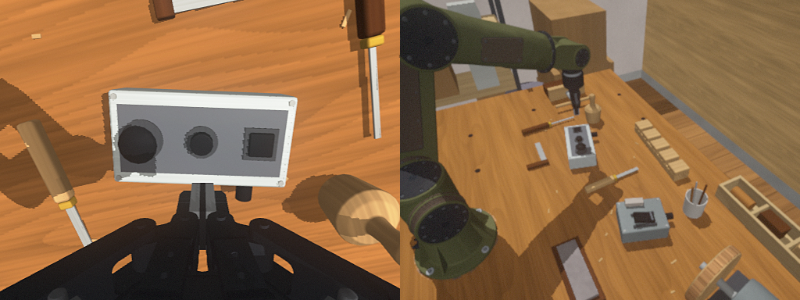

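View pics/t5.png

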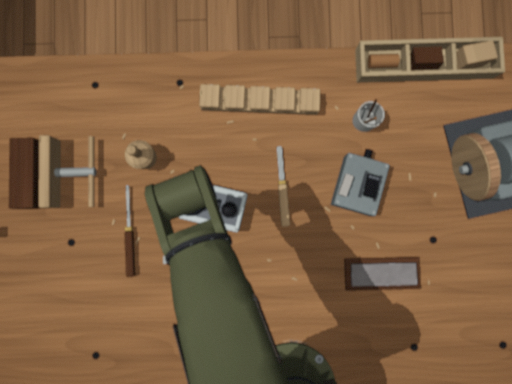

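The last pictures show the rocker down, key in, start and stop up. The chisel, gouge, mallet, stone, blank and pot are at their first pixel positions. The fingers are clear and no force is read.

```bash
python3 -c "
from plant import *
print(job_done())"
```

```text
the job is handed in; nothing more can be done
None
```

The honing machine's start-up sequence is done in the required order, and the job is handed in at about 11.3 s of the 48 s allowed. No verdict was reported back.

| Step | Fingertip height at the hard stop | Force at the stop | Result |
|---|---|---|---|
| Rocker | 79.5 mm (about 80 mm expected) | about 24 N | Ridged end down, checked in the side picture |
| Square key | 67 mm (67 mm expected) | about 22 N | Home and staying in, checked in the wrist picture |
| Start button | 68 mm (68 mm expected) | 12–14 N | Held in for about 2.3 s, then let up |

- **Final state:** the fingertips are about 12 cm clear and the wrist force is near zero. The last pictures show the rocker over, the key in, and the start and stop buttons up; I never touched the stop.
- **Loose things:** all those I could see were where they started. In the last top picture the arm hides the try square, but it still shows in the side view.
- **Disagreement:** the first position estimate for the pad was about 2.5 mm off in y between the top and side cameras. I settled it with a wrist-camera measurement before pressing the key.

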